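Put the mixer gearbox into gear

ROBOT

A 6-joint arm with a two-finger parallel gripper is mounted at the origin on the work surface. World frame = base frame: x ahead of the robot, y to its left, z up, the work surface at z = 0. Lengths are in m, angles in rad, forces in N, time in s.
With the tool pointing down it reaches from about 0.35 to 0.925 m from the base axis. Payload 6.4 kg.
Tool frame: the origin (TCP) lies between the finger pads; the fingertips stand 11 mm ahead of it and the grasp point (between the pads) lies 8 mm behind it; z points along the fingers, y is the direction in which the jaws open and shut (so a half turn about z gives the same grasp; the last joint's range is limited). The gripper opens to 85 mm and grips with 20 to 120 N. Pads are 22 mm wide; open, the fingers measure 114 mm over their backs; the gripper's body (76 mm by 85 mm) begins 54 mm behind the grasp point. The pads swing forward as they close: fully open they stand 13 mm farther back than shut.
Start: joints at [1.058, 0.245, 1.558, -0, 1.339, -0.174], TCP at [0.216, 0.613, 0.242] pointing down, gripper open.
Joint ranges: [-3.13, 3.13], [-1.02, 2.26], [0.13, 2.54], [-0.95, 4.09], [0.21, 2.88], [-2.74, 2.74]. Speed limits (rad/s): [2.57, 2.57, 3.14, 3.14, 3.14, 3.14].

INTERFACE

Orientations are given as a unit quaternion [w, x, y, z].
In Python, from workcell import * gives the robot as it stands.
- The arm moves only by the shell command python3 -m jog 'ROWS' [FORCE]. ROWS is JSON, a list of rows, each a list of 3 entries, a list of its own where there are three numbers: the opening, from 0 (shut) to 1 (fully open), then the shift along the tool's x, y, z in cm, then the turn, a rotation vector about the tool's x, y, z in rad. In form: [[fingers, [x, y, z], [rx, ry, rz]], ...]. A call has 1 to 20 rows; each row is the pose to reach, as a shift and turn from the pose commanded when the call began, along the tool's axes at that moment; what a row does not reach only later rows make up. A row lasts 1/12 s, in which the tool goes at most 41.7 mm and 7.16 degrees, less where a joint would pass 70% of its speed; a pose out of reach is approached as far as the arm can. A call with a gripper value outside its range is refused whole. The fingers move at their own pace and stop on an object; FORCE is the grip in N (left out, the last holds). Time passes only in rows, so rows that repeat a pose let the fingers close. It gives the time, the measured TCP pose, the force and the opening at its end, in the units of the state.
- get_state(): the state, without advancing time (a new reading comes with each control period).
- capture(name): name is "side" or "top"; returns a dict with "img" (400x640x3 uint8, red, green, blue), "depth" (400x640 float32, m along the optical axis (not along the pixel's ray), 0 where there is no reading), "vfov" (degrees; the focal length in pixels is half the picture's height over the tangent of half this angle, whatever the lens; pixels are square), "cx", "cy" (the principal point, pixels), "k1" (the pictures are not rectified: a ray, as slopes to the right and down, at radius r is drawn at 1 + k1 r^2 times it, then the intrinsics apply), "xyz" and "attitude" of the camera in the world. Camera axes: x right, y up, looking along -z (the intrinsics and any distortion apply to the point x, -y, -z); pixel columns grow to the right and rows downward; lengths in m; the calibration is good to about 2 mm. A picture is of the moment at which its call begins.
- job_done(): hands the job in, once; it reports no verdict.
The state is a dict: "clock": time; "qpos": joint angles; "qvel": joint speeds; "tau": joint torques, N m; "eef_pos": TCP position; "eef_rot": TCP orientation; "ft_force": force on the tool from outside, world axes, zero at the start; "ft_torque": the same for the moment, N m; "finger_gap": opening from 0.0 (shut) to 1.0 (fully open).
Only numpy, scipy, OpenCV 4.12 (cv2) and the standard library are available. Lean on these libraries where they do the work, as an engineer would, in place of code of your own. Each camera call takes 0.05 s, during which the arm holds its last target.

TASK

Put the mixer gearbox into gear: with the fingertips, push its upright selector knob along the long leg of the L-shaped slot to the corner, then round the corner and all the way to the end of the short leg, and leave it there. Push it gently from the side, never taking it between the fingers or straddling it with them, and leave everything else standing where it is.

Things in the scene. Friction and masses are not known exactly. Their poses are not given: they have to be found in the camera images.
- gearbox: white gearbox fixed on the bench, 220 mm (its x) by 320 mm (its y, from -150 to +170), with a flat steel plate on top, 65 mm above the bench, cut through by an L-shaped slot. Origin at bench height; x points away from the robot, turned by up to 0.6 rad. A blue motor lies along x on its left part (y from 72 to 165 mm, top 119 mm above the bench)
- knob (a point): point on the selector's axis, 20 mm above the plate (85 mm above the bench). The selector is an upright round brass knob, 24 mm across, from 5 to 43 mm above the plate, on a 12 mm pin that stands in the slot. It only slides (friction of 1 to 3 N), stays where it is left, and starts in the first half of the long leg
- selector: the same selector; origin on its axis, 15 mm below the plate's top, at the underside of a hidden flange 56 mm across that keeps it from coming out or tipping over. It has 2 mm of play to each side of the slot's centre line and past each of its ends
- slot_corner (a point): middle of the slot's corner, at the height of the plate's top; at (35, -20) mm in the gearbox's frame, axes as the gearbox's. The long leg, 16 mm wide, comes to it along +x; its centre line starts at (-35, -20) mm
- slot_end (a point): where the selector's axis belongs at the end of the short leg, at the height of the plate's top; at (35, -75) mm in the gearbox's frame. The short leg, 16 mm wide, runs to it from the corner along -y, to the right
- vial: small amber glass vial with a cap, 22 mm across, 42 mm tall, standing on the gearbox's top at its far right corner; origin at its underside
- beaker: open steel beaker, 80 mm across, 95 mm tall, on the bench to the left of the gearbox; origin at its underside
- chuck_key: T-shaped steel chuck key, about 85 mm by 60 mm, 18 mm high, lying on the bench to the right of the gearbox; origin at its underside
- bottle: amber bottle, 68 mm across, 160 mm tall, on the bench far to the left; origin at its underside
- glass_beaker: open glass beaker, 84 mm across, 100 mm tall, on the bench to the right; origin at its underside
- jar: white jar, 60 mm across, 70 mm tall, on the bench to the right; origin at its underside
- dish: shallow white dish, 90 mm across, 18 mm high, on the bench just beyond the gearbox; origin at its underside

How it is judged:
By the outcome, as a careful person would: the job done as asked, in the order asked, and still so for the second after the job is handed in, with the robot touching nothing.
It also fails if it takes over 43 s, if anything falls off the work surface, if the arm or the gripper's body presses on something with over 40 N, if the wrist force passes 120 N, or if a joint passes its speed limit or range.

## Working session

There is one attempt and no reset: what is moved stays moved. The work goes in short steps, Python scripts to look and compute and a shell command to move; the robot and the scene stay as the last step left them, time stands still between calls to the robot, and variables do not carry over. Pictures are saved under pics/ and viewed, and the job is handed in when it is done.

```bash
ls; mkdir -p pics; python3 - <<'E'
from workcell import *
import cv2,numpy as np,pickle
s=get_state();print({k:np.round(v,3).tolist() for k,v in s.items()})
for n in("side","top"):
    c=capture(n);pickle.dump(c,open(n+".pkl","wb"))
    print(n,c["vfov"],c["cx"],c["cy"],c["k1"],c["xyz"],c["attitude"])
    cv2.imwrite(f"pics/{n}0.png",c["img"][:,:,::-1])
E
```

```text
pics
{'clock': 0.0, 'qpos': [1.058, 0.246, 1.559, 0.0, 1.339, -0.174], 'qvel': [0.001, -0.0, 0.0, -0.001, 0.001, 0.002], 'tau': [-0.002, -42.951, -32.612, -0.0, 0.005, 0.0], 'eef_pos': [0.216, 0.613, 0.241], 'eef_rot': [-0.0, 0.169, 0.986, -0.001], 'ft_force': [0.139, -0.176, -0.521], 'ft_torque': [-0.062, -0.01, -0.043], 'finger_gap': 0.999}
side 43.984064294270866 320.670264973581 203.76792503160053 0.037902041741113945 [ 0.19218295 -1.28548387  1.0441964 ] [ 0.88334265  0.44903189 -0.05541663 -0.12249536]
top 52.880872307364 322.67872770139456 200.63820073260166 -0.05876206142832375 [ 0.27648047 -0.02525487  1.29328731] [ 0.73525226  0.07791004 -0.07175861 -0.66946608]
```

View pics/top0.png

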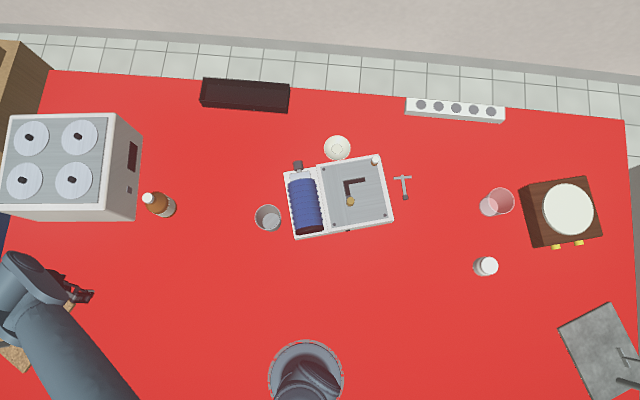

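View pics/side0.png

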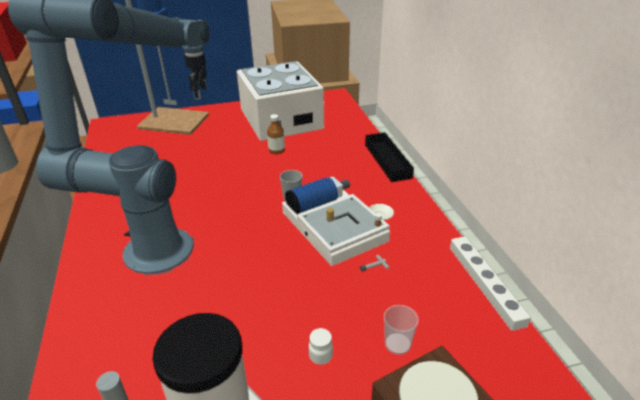

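The top picture shows the gearbox around (340,197), the knob at about (350,200), the slot's corner near (347,181), the vial at (376,160), the dish at (337,148), the beaker at (268,217) and the key at (403,186). In the side picture the knob is at (330,215). Next I zoom in.

```bash
cat > h.py <<'E'
import numpy as np,cv2,pickle
from scipy.spatial.transform import Rotation as R
def cam(c):
    f=200/np.tan(np.radians(c["vfov"])/2); q=c["attitude"]
    return f,R.from_quat([q[1],q[2],q[3],q[0]]).as_matrix(),np.array(c["xyz"])
def ray(c,u,v):
    f,M,o=cam(c); d=np.array([(u-c["cx"])/f,(v-c["cy"])/f]); s=d.copy()
    for _ in range(30): s=d/(1+c["k1"]*(s@s))
    return o,M@np.array([s[0],-s[1],-1])
def onz(c,u,v,z):
    o,d=ray(c,u,v); return o+d*(z-o[2])/d[2]
def proj(c,p):
    f,M,o=cam(c); q=M.T@(np.asarray(p)-o); s=np.array([q[0],-q[1]])/-q[2]
    s=s*(1+c["k1"]*(s@s)); return s*f+[c["cx"],c["cy"]]
E
python3 - <<'E'
import cv2,pickle
for n,(x,y,w,h) in dict(top=(275,130,145,115),side=(270,160,145,115)).items():
    c=pickle.load(open(n+".pkl","rb"));im=c["img"][y:y+h,x:x+w,::-1]
    cv2.imwrite(f"pics/{n}0z.png",cv2.resize(im,None,fx=5,fy=5,interpolation=cv2.INTER_CUBIC))
E
```

```text
(no output)
```

View pics/top0z.png

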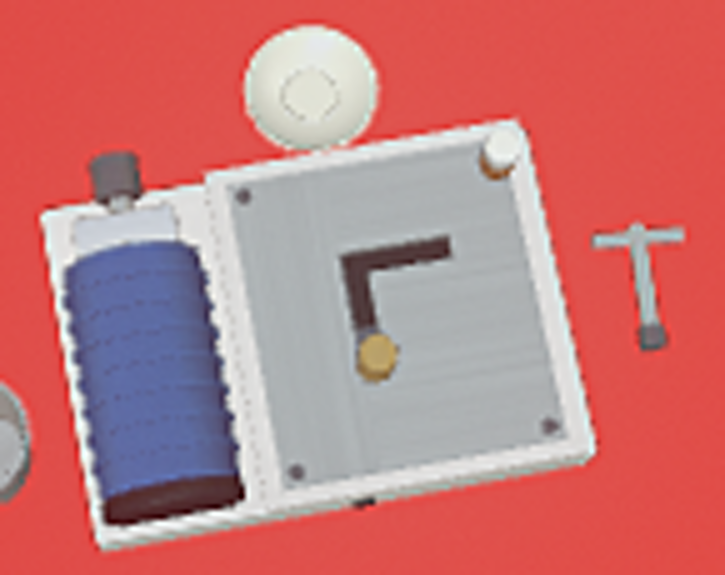

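View pics/side0z.png

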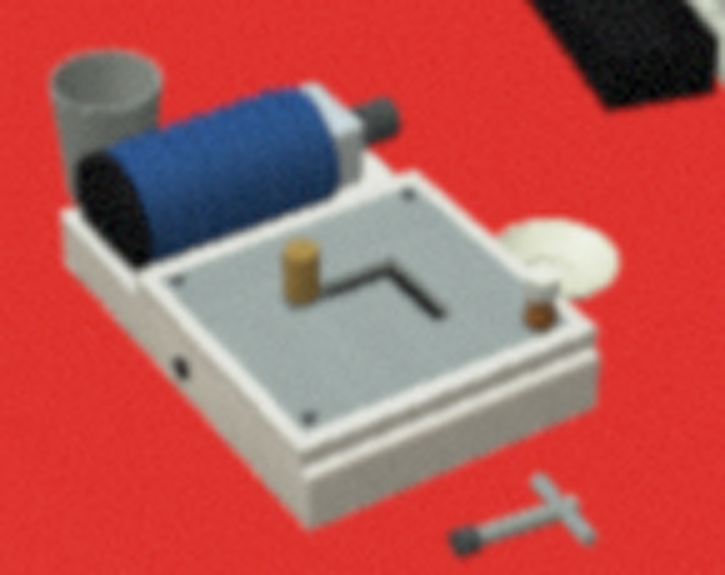

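```bash
python3 - <<'E'
from h import *
T=pickle.load(open("top.pkl","rb"));S=pickle.load(open("side.pkl","rb"))
def mask(c,kind,box):
    x,y,w,h=box; hsv=cv2.cvtColor(c["img"],cv2.COLOR_RGB2HSV); m=np.zeros(hsv.shape[:2],np.uint8)
    H,Sa,V=[hsv[:,:,i].astype(int) for i in range(3)]
    a=(V<105) if kind=="dark" else ((H>12)&(H<32)&(Sa>80)&(V>70))
    m[y:y+h,x:x+w]=(a[y:y+h,x:x+w])*1; return m
d=mask(T,"dark",(338,172,30,30)); v,u=np.nonzero(d)
P=np.array([onz(T,a,b,.065)[:2] for a,b in zip(u,v)])
for z in [.065]:
    r=cv2.minAreaRect((P*1000).astype(np.float32)); print("slot pts",len(P),r)
# yaw from gearbox top outline: white+grey non-red mask upscaled
for (a,b) in [(275+515/5,130+120/5),(275+592/5,130+447/5),(275+44/5,130+214/5),(275+98/5,130+540/5)]:
    print("boxcorner",a,b,onz(T,a,b,.065)[:2])
for c,n,box in((T,"top",(335,180,30,35)),(S,"side",(318,200,25,28))):
    m=mask(c,"brass",box); v,u=np.nonzero(m); print(n,len(u),u.mean(),v.mean(),u.min(),u.max(),v.min(),v.max())
np.savetxt("slot.txt",P)
import sys
g=cv2.cvtColor(T["img"],cv2.COLOR_RGB2GRAY); print(g[174:206,340:370])
E
```

```text
slot pts 134 ((595.4440307617188, -98.19751739501953), (48.89335250854492, 68.18304443359375), 15.156676292419434)
boxcorner 378.0 154.0 [ 0.70928924 -0.16458813]
boxcorner 393.4 219.4 [ 0.50142264 -0.22583165]
boxcorner 283.8 172.8 [0.61857386 0.12925862]
boxcorner 294.6 238.0 [0.41545355 0.07272343]
top 55 349.8909090909091 201.14545454545456 347 353 197 205
side 74 329.6756756756757 213.8918918918919 327 333 208 220
[[179 177 177 177 177 179 177 176 176 174 175 175 176 176 177 178 177 176
  177 175 176 177 176 177 178 177 178 178 180 178]
 [179 178 177 175 175 176 177 177 178 178 179 177 177 177 176 177 177 178
  179 180 179 180 181 182 183 181 180 179 178 176]
 [179 178 177 178 179 178 177 177 177 177 177 178 179 180 181 181 182 183
  184 186 186 188 190 180 174 180 177 175 175 175]
 [178 180 177 176 177 178 179 182 182 182 183 183 184 186 186 187 189 192
  173 170 173 148 122 112 108 176 178 175 175 176]
 [178 178 180 181 183 184 184 185 186 188 189 192 183 172 171 164 126 119
  113  88  87  75  64  63  75 182 181 178 175 176]
 [177 181 182 186 188 190 183 171 172 163 138 119 11
[... 2623 characters left out ...]
160 161 145 176 178 179
  180 180 180 180 179 181 181 181 181 180 180 179]
 [177 179 179 175 176 185 125 151 163 163 161 161 162 162 175 183 182 181
  180 180 181 181 181 179 179 178 178 176 177 175]
 [177 179 180 177 175 184 131 136 163 165 162 162 164 148 156 179 181 179
  179 179 179 177 177 176 175 176 176 178 178 179]
 [176 178 179 179 174 183 121 115 139 164 166 168 158 120 173 181 178 177
  177 176 177 177 177 178 179 179 179 180 179 180]
 [177 177 180 179 174 181 148 119 122 127 125 123 113 145 176 179 178 178
  178 179 179 180 179 180 179 178 178 176 176 174]
 [175 176 179 178 174 178 181 154 125 119 117 107 110 176 182 181 178 180
  179 179 178 177 177 175 174 174 174 174 175 176]]
```

```bash
python3 - <<'E'
from h import *
T=pickle.load(open("top.pkl","rb"));S=pickle.load(open("side.pkl","rb"))
g=cv2.cvtColor(T["img"],cv2.COLOR_RGB2GRAY).astype(float)
def cross(a,i0,th=122):
    # subpixel crossings along 1d
    return [i0+k+(a[k]-th)/(a[k]-a[k+1]) for k in range(len(a)-1) if (a[k]-th)*(a[k+1]-th)<0]
L=[];Rr=[];F=[];N=[]
for r in range(185,194):
    x=cross(g[r,340:356],340); L.append((x[0],r));Rr.append((x[1],r))
for c_ in range(349,363):
    x=cross(g[172:190,c_],172); 
    if len(x)>=2: F.append((c_,x[0]));N.append((c_,x[1]))
E=[]
for r in (178,179,180): 
    x=cross(g[r,352:370],352); E.append((x[-1],r))
W=lambda A:np.array([onz(T,u,v,.065)[:2] for u,v in A])
def fit(A):
    vx,vy,x,y=cv2.fitLine((W(A)*1000).astype(np.float32),cv2.DIST_HUBER,0,.01,.01).ravel(); return np.array([x,y]),np.array([vx,vy])
ls={n:fit(A) for n,A in dict(L=L,R=Rr,F=F,N=N).items()}
for n,(p,d) in ls.items(): print(n,p,np.degrees(np.arctan2(d[1],d[0]))%180)
print("end",W(E)*1000)
def inter(a,b):
    (p,d),(q,e)=ls[a],ls[b]; t=np.linalg.solve(np.c_[d,-e],q-p); return p+t[0]*d
oc,ic=inter("L","F"),inter("R","N"); cor=(oc+ic)/2
print(oc,ic,cor)
# knob top disc
h=cv2.cvtColor(T["img"],cv2.COLOR_RGB2HSV); m=((h[:,:,0]>12)&(h[:,:,0]<32)&(h[:,:,1]>80)&(h[:,:,2]>150)).astype(np.uint8)
m[:180]=0;m[215:]=0;m[:,:335]=0;m[:,365:]=0
v,u=np.nonzero(m);print(len(u),u.mean(),v.mean(),onz(T,u.mean(),v.mean(),.108)*1000)
h=cv2.cvtColor(S["img"],cv2.COLOR_RGB2HSV); m=((h[:,:,0]>12)&(h[:,:,0]<32)&(h[:,:,1]>80)&(h[:,:,2]>70)).astype(np.uint8)
m[:205]=0;m[228:]=0;m[:,:320]=0;m[:,340:]=0
v,u=np.nonzero(m);o,d=ray(S,u.mean(),v.mean());
print(u.mean(),v.mean(),onz(S,u.mean(),v.mean(),.0895)*1000)
E
```

```text
L [583.7312  -65.62936] 15.399438
R [585.15985 -80.78747] 15.126453
F [621.47235 -97.12   ] 105.6101
N [606.7956  -96.97215] 105.36777
end [[ 625.49660251 -126.7987357 ]
 [ 622.2591581  -127.37430459]
 [ 619.05018106 -128.21129314]]
[610.6059   -58.227123] [601.15875 -76.46271] [605.8823  -67.34492]
42 349.9761904761905 200.33333333333334 [539.54996688 -84.72840659 108.        ]
329.6756756756757 213.8918918918919 [541.21792622 -85.58427592  89.5       ]
```

```bash
cat >> h.py <<'E'
COR=np.array([605.9,-67.3])/1000; YAW=np.radians(15.37)
EX=np.array([np.cos(YAW),np.sin(YAW)]);EY=np.array([-EX[1],EX[0]])
def w2l(p): d=np.asarray(p)[:2]-COR; return np.array([35+1000*d@EX,-20+1000*d@EY])
def l2w(x,y): return COR+(x-35)/1000*EX+(y+20)/1000*EY
def plan(s,x,y,z):
    q=s["eef_rot"];M=R.from_quat([q[1],q[2],q[3],q[0]])
    G=R.from_matrix(np.c_[np.r_[-EX,0],np.r_[EY,0],[0,0,-1]])
    d=np.r_[l2w(x,y),z]-s["eef_pos"]
    return np.round(M.inv().apply(d)*100,2),np.round((M.inv()*G).as_rotvec(),3)
def show(s):
    print("t",round(s["clock"],2),"local",np.round(w2l(s["eef_pos"]),1),"z",np.round(s["eef_pos"][2],4),"F local",np.round([s["ft_force"][:2]@EX,s["ft_force"][:2]@EY,s["ft_force"][2]],1),"gap",round(s["finger_gap"],3))
E
python3 - <<'E'
from h import *; from workcell import *
s=get_state();show(s);print(plan(s,-71,-20,.235))
T=pickle.load(open("top.pkl","rb"))
print("bottle cap",onz(T,149,198,.16))
for n,p in dict(vial=(376.2,159)).items(): print(n,w2l(onz(T,*p,.107)))
E
```

```text
t 0.1 local [-161.  739.] z 0.2413 F local [ 0.1 -0.7  0.4] gap 1.0
(array([-50.69, -57.21,   0.71]), array([-0.002, -0.001, -0.607]))
bottle cap [0.48015763 0.50144649 0.16      ]
vial [  80.94385915 -123.88213563]
```

```bash
python3 -m jog '[[0,[-50.7,-57.2,0.7],[0,0,-0.607]],[0,[-50.7,-57.2,0.7],[0,0,-0.607]],[0,[-50.7,-57.2,0.7],[0,0,-0.607]],[0,[-50.7,-57.2,0.7],[0,0,-0.607]],[0,[-50.7,-57.2,0.7],[0,0,-0.607]],[0,[-50.7,-57.2,0.7],[0,0,-0.607]],[0,[-50.7,-57.2,0.7],[0,0,-0.607]],[0,[-50.7,-57.2,0.7],[0,0,-0.607]],[0,[-50.7,-57.2,0.7],[0,0,-0.607]],[0,[-50.7,-57.2,0.7],[0,0,-0.607]],[0,[-50.7,-57.2,0.7],[0,0,-0.607]],[0,[-50.7,-57.2,0.7],[0,0,-0.607]],[0,[-50.7,-57.2,0.7],[0,0,-0.607]],[0,[-50.7,-57.2,0.7],[0,0,-0.607]],[0,[-50.7,-57.2,0.7],[0,0,-0.607]],[0,[-50.7,-57.2,0.7],[0,0,-0.607]],[0,[-50.7,-57.2,0.7],[0,0,-0.607]],[0,[-50.7,-57.2,0.7],[0,0,-0.607]],[0,[-50.7,-57.2,0.7],[0,0,-0.607]],[0,[-50.7,-57.2,0.7],[0,0,-0.607]]]' 20; python3 - <<'E'
from h import *; from workcell import *
s=get_state();show(s);print(plan(s,-71,-20,.089))
E
```

```text
clock: 1.77
eef_pos: [0.5049, -0.0986, 0.2349]
eef_rot: [-0.0, -0.131, 0.991, -0.0]
ft_force: [0.3, 0.3, -0.5]
finger_gap: 0.003
t 1.77 local [-70.7 -23.4] z 0.2349 F local [ 0.3  0.2 -0.5] gap 0.003
(array([ 0.02,  0.34, 14.59]), array([-0.   , -0.   , -0.005]))
```

```bash
python3 -m jog '[[0,[0,0,3],[0,0,0]],[0,[0,0,6],[0,0,0]],[0,[0,0,9],[0,0,0]],[0,[0,0,11],[0,0,0]],[0,[0,0,13],[0,0,0]],[0,[0,0,14],[0,0,0]],[0,[0,0,14.6],[0,0,0]],[0,[0,0,14.6],[0,0,0]],[0,[0,0,14.6],[0,0,0]]]'; python3 - <<'E'
from h import *; from workcell import *
s=get_state();show(s);print(plan(s,-71,-20,.089))
for n,(x,y,w,h) in dict(top=(275,130,145,115),side=(270,140,145,115)).items():
    c=capture(n);pickle.dump(c,open(n+"1.pkl","wb"));im=c["img"][y:y+h,x:x+w,::-1]
    cv2.imwrite(f"pics/{n}1z.png",cv2.resize(im,None,fx=5,fy=5,interpolation=cv2.INTER_CUBIC))
E
```

```text
clock: 2.52
eef_pos: [0.5046, -0.0949, 0.0901]
eef_rot: [0.0, -0.134, 0.991, -0.0]
ft_force: [-0.6, -0.0, -0.2]
finger_gap: 0.002
t 2.52 local [-70.  -19.7] z 0.0901 F local [-0.6  0.1 -0.2] gap 0.002
(array([ 0.1 , -0.03,  0.11]), array([-0.001,  0.001,  0.   ]))
```

View pics/side1z.png

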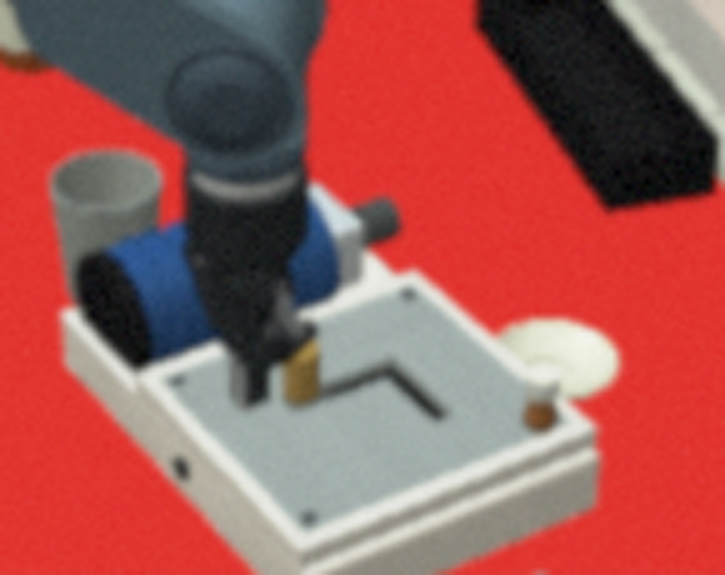

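View pics/top1z.png

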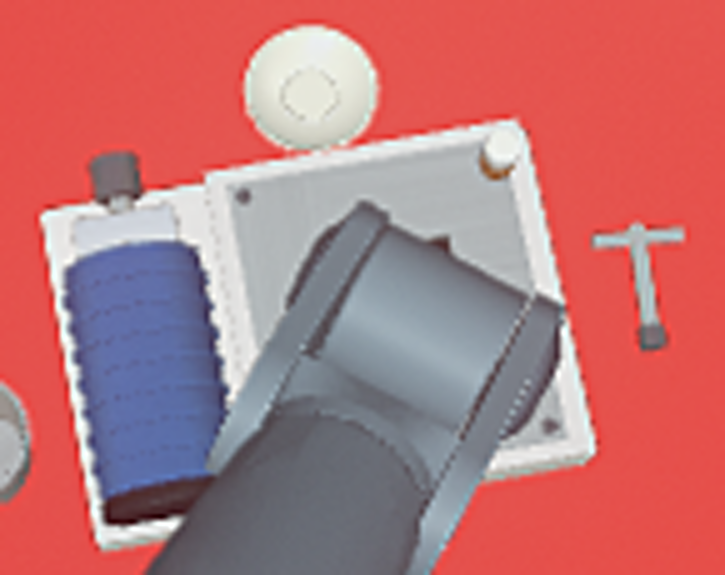

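Side view: the shut fingertips at crop (250,400) stand just behind the knob at (302,400) with a gap, and clear of the motor. Top view: the arm hides the knob. The beaker, vial and dish have not moved. Now the push along the long leg.

```bash
python3 -m jog '[[0,[-0.4,0,0],[0,0,0]],[0,[-0.8,0,0],[0,0,0]],[0,[-1.1,0,0],[0,0,0]],[0,[-1.3,0,0],[0,0,0]],[0,[-1.5,0,0],[0,0,0]],[0,[-1.7,0,0],[0,0,0]],[0,[-2,0,0],[0,0,0]],[0,[-2.3,0,0],[0,0,0]],[0,[-2.6,0,0],[0,0,0]],[0,[-2.9,0,0],[0,0,0]]]'; python3 - <<'E'
from h import *; from workcell import *
s=get_state();show(s)
for n,(x,y,w,h) in dict(side=(270,140,145,115)).items():
    c=capture(n);pickle.dump(c,open(n+"2.pkl","wb"));im=c["img"][y:y+h,x:x+w,::-1]
    cv2.imwrite(f"pics/{n}2z.png",cv2.resize(im,None,fx=5,fy=5,interpolation=cv2.INTER_CUBIC))
E
```

```text
clock: 3.45
eef_pos: [0.5323, -0.0871, 0.0892]
eef_rot: [-0.0, -0.134, 0.991, 0.0]
ft_force: [0.2, -1.2, 1.2]
finger_gap: -0.002
t 3.45 local [-41.2 -19.6] z 0.0892 F local [-0.2 -1.2  1.2] gap -0.002
```

View pics/side2z.png

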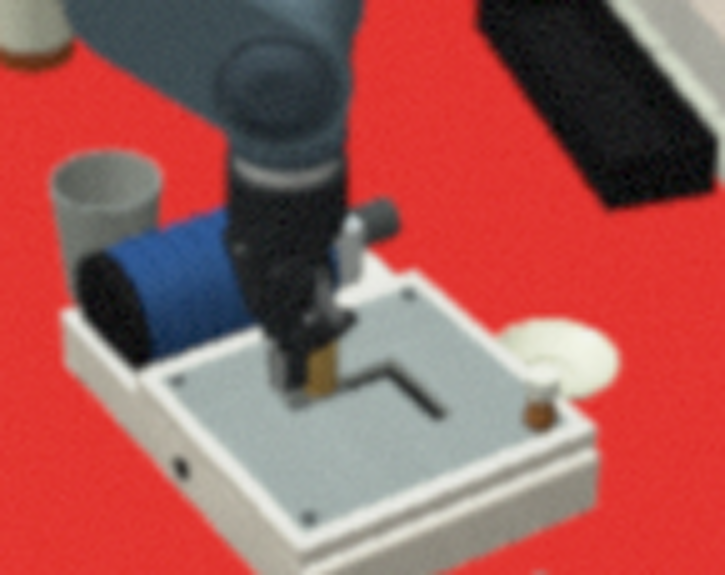

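The knob now stands at crop (322,385), with slot showing behind it at (297,402), so it follows the fingertips. I push on to just short of the corner.

```bash
python3 -m jog '[[0,[-0.4,0,0],[0,0,0]],[0,[-0.8,0,0],[0,0,0]],[0,[-1.2,0,0],[0,0,0]],[0,[-1.6,0,0],[0,0,0]],[0,[-2,0,0],[0,0,0]],[0,[-2.4,0,0],[0,0,0]],[0,[-2.8,0,0],[0,0,0]],[0,[-3.2,0,0],[0,0,0]],[0,[-3.6,0,0],[0,0,0]],[0,[-4,0,0],[0,0,0]],[0,[-4.3,0,0],[0,0,0]],[0,[-4.6,0,0],[0,0,0]],[0,[-4.8,0,0],[0,0,0]],[0,[-4.8,0,0],[0,0,0]]]'; python3 - <<'E'
from h import *; from workcell import *
s=get_state();show(s)
for n,(x,y,w,h) in dict(side=(270,140,145,115)).items():
    c=capture(n);pickle.dump(c,open(n+"3.pkl","wb"));im=c["img"][y:y+h,x:x+w,::-1]
    cv2.imwrite(f"pics/{n}3z.png",cv2.resize(im,None,fx=5,fy=5,interpolation=cv2.INTER_CUBIC))
for k in ("","2","3"):
    S=pickle.load(open("side%s.pkl"%k,"rb")); h=cv2.cvtColor(S["img"],cv2.COLOR_RGB2HSV)
    m=((h[:,:,0]>12)&(h[:,:,0]<32)&(h[:,:,1]>80)&(h[:,:,2]>60)).astype(np.uint8);m[:200]=0;m[235:]=0;m[:,:315]=0;m[:,365:]=0
    n,l,st,ce=cv2.connectedComponentsWithStats(m)
    i=1+np.argmax(st[1:,4]); x,y,w,hh,a=st[i]; print(k,st[i])
    # bottom rows of the knob at z=.07 : axis ray
    b=y+hh-1; u=np.nonzero(m[b-4:b-1])[1].mean(); print("axis local at lower part",w2l(onz(S,u,b-3,.075)), "right edge",x+w)
E
```

```text
clock: 4.67
eef_pos: [0.5788, -0.0744, 0.0894]
eef_rot: [0.0, -0.134, 0.991, -0.0]
ft_force: [0.3, -0.1, -0.3]
finger_gap: 0.001
t 4.67 local [  7.  -19.7] z 0.0894 F local [ 0.2 -0.1 -0.3] gap 0.001
 [327 208   7  13  74]
axis local at lower part [-29.97465915 -18.7882558 ] right edge 334
2 [331 209   6  10  53]
axis local at lower part [-14.9000992  -15.76587492] right edge 337
3 [344 204   6  10  51]
axis local at lower part [ 34.82743903 -15.08413328] right edge 350
```

View pics/side3z.png

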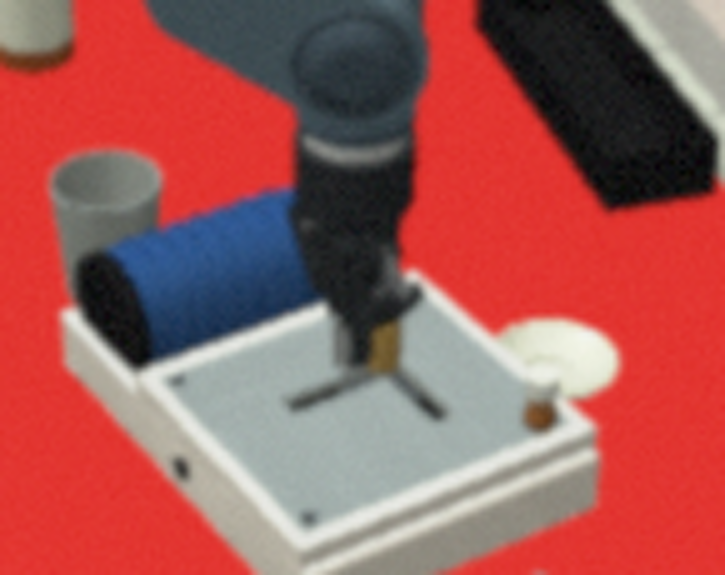

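The knob, at crop (385,345), is almost at the corner at (388,370). I make small steps from here and watch the force.

```bash
python3 -m jog '[[0,[-0.1,0,0],[0,0,0]],[0,[-0.2,0,0],[0,0,0]],[0,[-0.3,0,0],[0,0,0]],[0,[-0.4,0,0],[0,0,0]]]'; python3 -m jog '[[0,[-0.1,0,0],[0,0,0]]]';python3 - <<'E'
from h import *; from workcell import *
s=get_state();show(s)
E
```

```text
clock: 5.05
eef_pos: [0.5822, -0.0734, 0.0892]
eef_rot: [-0.0, -0.134, 0.991, 0.0]
ft_force: [0.2, 0.0, -0.7]
finger_gap: 0.002
clock: 5.13
eef_pos: [0.5832, -0.0732, 0.0892]
eef_rot: [-0.0, -0.134, 0.991, 0.0]
ft_force: [-0.8, 0.4, -0.1]
finger_gap: -0.004
t 5.13 local [ 11.5 -19.6] z 0.0892 F local [-0.7  0.6 -0.1] gap -0.004
```

```bash
for i in 1 2; do python3 -m jog '[[0,[-0.1,0,0],[0,0,0]],[0,[-0.1,0,0],[0,0,0]]]' | grep -E "force|pos"; done; python3 - <<'E'
from h import *; from workcell import *
s=get_state();show(s)
for n,(x,y,w,h) in dict(side=(315,170,72,57)).items():
    c=capture(n);pickle.dump(c,open(n+"4.pkl","wb"));im=c["img"][y:y+h,x:x+w,::-1]
    cv2.imwrite(f"pics/{n}4z.png",cv2.resize(im,None,fx=10,fy=10,interpolation=cv2.INTER_CUBIC))
f=lambda p:(proj(c,p)-[315,170])*10+5
for x in (33,35,37): print(x,f([*l2w(x,-20),.07]),f([*l2w(x,-20),.108]))
E
```

```text
eef_pos: [0.5843, -0.0729, 0.0893]
ft_force: [-0.9, 1.1, -0.1]
eef_pos: [0.5853, -0.0726, 0.0893]
ft_force: [-0.8, 0.6, -0.2]
t 5.47 local [ 13.7 -19.7] z 0.0893 F local [-0.6  0.8 -0.2] gap -0.001
33 [321.82727328 426.79626582] [324.06661557 332.35528211]
35 [326.97666355 424.84273298] [329.28772189 330.42221498]
37 [332.12091472 422.89116687] [334.5035504  328.49111021]
```

View pics/side4z.png

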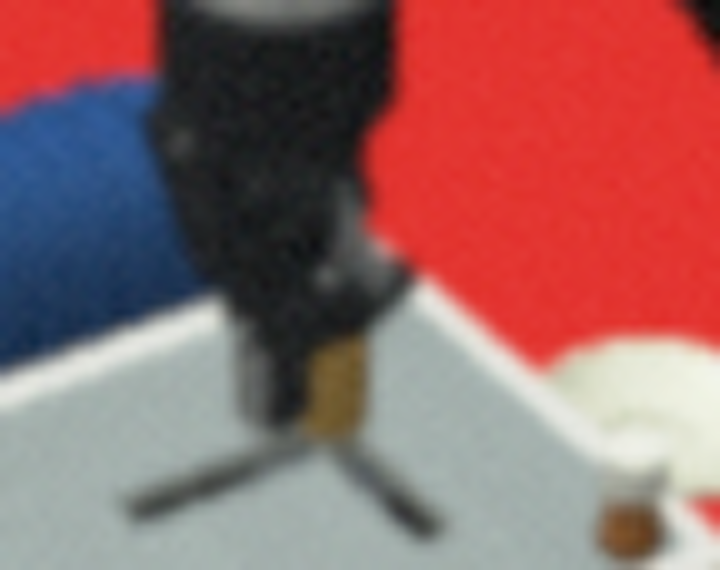

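```bash
for i in 1 2; do python3 -m jog '[[0,[-0.05,0,0],[0,0,0]],[0,[-0.05,0,0],[0,0,0]]]' | grep -E "force|pos"; done; python3 - <<'E'
from h import *; from workcell import *
s=get_state();show(s)
E
```

```text
eef_pos: [0.5856, -0.0726, 0.0893]
ft_force: [-0.8, 0.5, -0.4]
eef_pos: [0.5861, -0.0724, 0.0893]
ft_force: [-1.1, -0.6, -0.0]
t 5.85 local [ 14.6 -19.7] z 0.0893 F local [-1.2 -0.3 -0. ] gap 0.003
```

```bash
for i in 1 2; do python3 -m jog '[[0,[-0.05,0,0],[0,0,0]],[0,[-0.05,0,0],[0,0,0]]]' | grep -E "force|pos"; done; python3 - <<'E'
from h import *; from workcell import *
s=get_state();show(s)
E
```

```text
eef_pos: [0.5866, -0.0723, 0.0893]
ft_force: [0.1, 0.3, 1.1]
eef_pos: [0.5869, -0.0722, 0.0893]
ft_force: [-1.8, -0.6, 0.6]
t 6.18 local [ 15.4 -19.7] z 0.0893 F local [-1.9 -0.1  0.6] gap -0.002
```

```bash
for i in 1 2; do python3 -m jog '[[0,[-0.05,0,0],[0,0,0]],[0,[-0.05,0,0],[0,0,0]]]' | grep -E "force|pos"; done; python3 - <<'E'
from h import *; from workcell import *
s=get_state();show(s)
E
```

```text
eef_pos: [0.587, -0.0721, 0.0893]
ft_force: [-4.7, -0.7, 3.1]
eef_pos: [0.5872, -0.0721, 0.0893]
ft_force: [-7.0, -1.4, 4.6]
t 6.52 local [ 15.7 -19.7] z 0.0893 F local [-7.1  0.5  4.6] gap -0.001
```

The far wall of the corner stopped the knob (−7 N), so the long leg is done. I back off, rise, move to the knob's left side and come down there.

```bash
python3 -m jog '[[0,[0.5,0,0],[0,0,0]],[0,[1,0,0],[0,0,0]],[0,[2,0,0],[0,0,0]],[0,[2,0,-2],[0,0,0]],[0,[2,0,-5],[0,0,0]],[0,[2,0,-5],[0,0,0]],[0,[2,2,-5],[0,0,0]],[0,[0,4.2,-5],[0,0,0]],[0,[-2,4.2,-5],[0,0,0]],[0,[-2,4.2,-5],[0,0,0]],[0,[-2,4.2,-3],[0,0,0]],[0,[-2,4.2,-1],[0,0,0]],[0,[-2,4.2,0],[0,0,0]],[0,[-2,4.2,0],[0,0,0]],[0,[-2,4.2,0],[0,0,0]]]'; python3 - <<'E'
from h import *; from workcell import *
s=get_state();show(s)
for n,(x,y,w,h) in dict(side=(315,170,72,57)).items():
    c=capture(n);pickle.dump(c,open(n+"5.pkl","wb"));im=c["img"][y:y+h,x:x+w,::-1]
    cv2.imwrite(f"pics/{n}5z.png",cv2.resize(im,None,fx=10,fy=10,interpolation=cv2.INTER_CUBIC))
E
```

```text
clock: 7.77
eef_pos: [0.5955, -0.0263, 0.0889]
eef_rot: [-0.001, -0.134, 0.991, 0.0]
ft_force: [0.6, -0.0, 1.1]
finger_gap: -0.003
t 7.77 local [35.9 22.3] z 0.0889 F local [ 0.5 -0.2  1.1] gap -0.003
```

View pics/side5z.png

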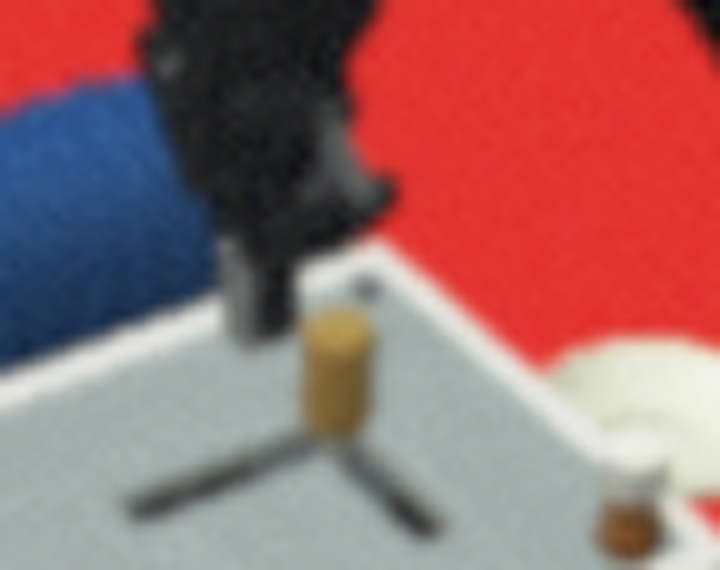

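The knob stands free at the corner, crop (336,375). The fingertips at (258,335) are to its left, clear of it. I raise the tool 8 mm so that only the tips meet the knob, then push to the right.

```bash
python3 -m jog '[[0,[0,0,-0.8],[0,0,0]],[0,[0,-0.5,-0.8],[0,0,0]],[0,[0,-1,-0.8],[0,0,0]],[0,[0,-1.3,-0.8],[0,0,0]],[0,[0,-1.6,-0.8],[0,0,0]],[0,[0,-1.9,-0.8],[0,0,0]],[0,[0,-2.2,-0.8],[0,0,0]],[0,[0,-2.5,-0.8],[0,0,0]],[0,[0,-2.8,-0.8],[0,0,0]]]'; python3 - <<'E'
from h import *; from workcell import *
s=get_state();show(s)
for n,(x,y,w,h) in dict(side=(315,170,72,57)).items():
    c=capture(n);pickle.dump(c,open(n+"6.pkl","wb"));im=c["img"][y:y+h,x:x+w,::-1]
    cv2.imwrite(f"pics/{n}6z.png",cv2.resize(im,None,fx=10,fy=10,interpolation=cv2.INTER_CUBIC))
E
```

```text
clock: 8.57
eef_pos: [0.6036, -0.0533, 0.0972]
eef_rot: [-0.0, -0.134, 0.991, 0.0]
ft_force: [-0.8, 0.7, 0.1]
finger_gap: -0.0
t 8.57 local [36.5 -5.9] z 0.0972 F local [-0.6  0.9  0.1] gap -0.0
```

View pics/side6z.png

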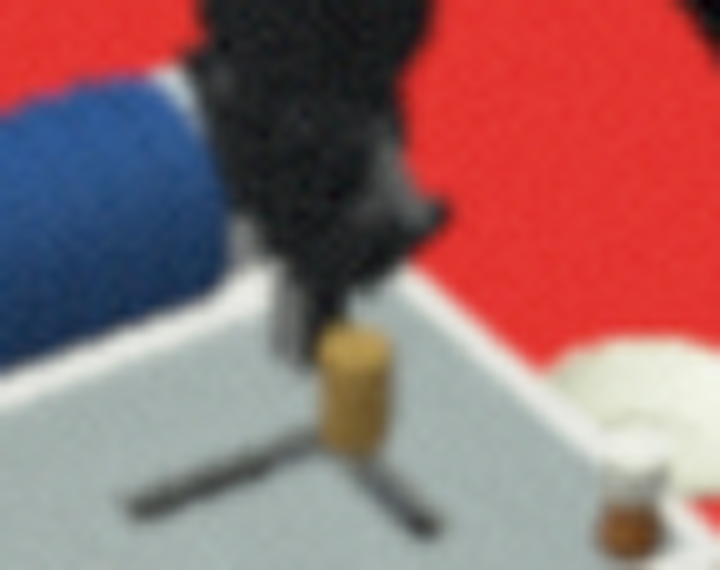

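The knob, now at crop (357,390), is entering the short leg. I keep pushing.

```bash
python3 -m jog '[[0,[0,-0.4,0],[0,0,0]],[0,[0,-0.8,0],[0,0,0]],[0,[0,-1.2,0],[0,0,0]],[0,[0,-1.6,0],[0,0,0]],[0,[0,-2,0],[0,0,0]],[0,[0,-2.4,0],[0,0,0]],[0,[0,-2.8,0],[0,0,0]],[0,[0,-3.2,0],[0,0,0]],[0,[0,-3.4,0],[0,0,0]],[0,[0,-3.6,0],[0,0,0]],[0,[0,-3.6,0],[0,0,0]]]'; python3 - <<'E'
from h import *; from workcell import *
s=get_state();show(s)
for n,(x,y,w,h) in dict(side=(315,170,72,57)).items():
    c=capture(n);pickle.dump(c,open(n+"7.pkl","wb"));im=c["img"][y:y+h,x:x+w,::-1]
    cv2.imwrite(f"pics/{n}7z.png",cv2.resize(im,None,fx=10,fy=10,interpolation=cv2.INTER_CUBIC))
f=lambda p:(proj(c,p)-[315,170])*10+5
for y in (-70,-75,-77): print(y,f([*l2w(35,y),.07]),f([*l2w(35,y),.108]))
E
```

```text
clock: 9.53
eef_pos: [0.6133, -0.0882, 0.0974]
eef_rot: [0.0, -0.134, 0.991, -0.0]
ft_force: [0.5, -0.2, -0.1]
finger_gap: -0.002
t 9.53 local [ 36.6 -42.1] z 0.0974 F local [ 0.4 -0.3 -0.1] gap -0.002
-70 [413.32972888 505.58290117] [416.93119437 410.1985915 ]
-75 [422.17739206 513.8550677 ] [425.91394895 418.37440514]
-77 [425.72755652 517.17429047] [429.51846993 421.65509119]
```

View pics/side7z.png

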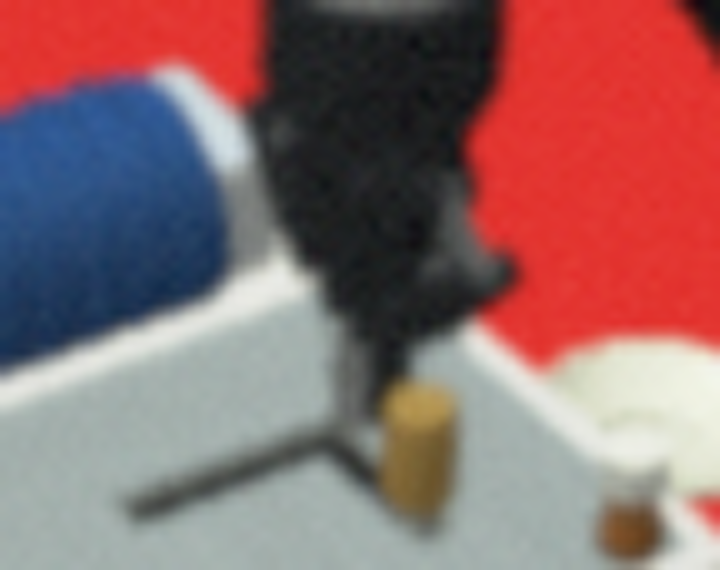

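The knob is at crop (420,450), a few millimetres short of the end. The vial at (632,500) is untouched. Small steps now, until the end wall is felt.

```bash
for i in 1 2 3; do python3 -m jog '[[0,[0,-0.1,0],[0,0,0]],[0,[0,-0.1,0],[0,0,0]]]' | grep -E "force|pos"; done; python3 - <<'E'
from h import *; from workcell import *
s=get_state();show(s)
E
```

```text
eef_pos: [0.6134, -0.0887, 0.0973]
ft_force: [-1.2, -0.1, 0.4]
eef_pos: [0.6137, -0.0897, 0.0973]
ft_force: [-0.1, -0.1, -0.3]
eef_pos: [0.6139, -0.0908, 0.0973]
ft_force: [-0.3, -0.6, 0.0]
t 10.08 local [ 36.5 -44.8] z 0.0973 F local [-0.5 -0.5  0. ] gap 0.003
```

```bash
for i in 1 2; do python3 -m jog '[[0,[0,-0.05,0],[0,0,0]],[0,[0,-0.05,0],[0,0,0]]]' | grep -E "force|pos"; done; python3 - <<'E'
from h import *; from workcell import *
s=get_state();show(s)
E
```

```text
eef_pos: [0.6141, -0.0912, 0.0973]
ft_force: [-0.1, 0.3, 0.6]
eef_pos: [0.6142, -0.0917, 0.0973]
ft_force: [-0.1, 1.0, 0.4]
t 10.42 local [ 36.5 -45.7] z 0.0973 F local [0.2 0.9 0.4] gap -0.002
```

```bash
for i in 1 2; do python3 -m jog '[[0,[0,-0.1,0],[0,0,0]],[0,[0,-0.1,0],[0,0,0]]]' | grep -E "force|pos"; done; python3 - <<'E'
from h import *; from workcell import *
s=get_state();show(s)
E
```

```text
eef_pos: [0.6145, -0.0927, 0.0973]
ft_force: [0.3, -0.1, -0.2]
eef_pos: [0.6147, -0.0937, 0.0973]
ft_force: [-0.2, 0.5, -0.0]
t 10.75 local [ 36.5 -47.8] z 0.0973 F local [-0.1  0.5 -0. ] gap -0.002
```

```bash
for i in 1 2; do python3 -m jog '[[0,[0,-0.1,0],[0,0,0]],[0,[0,-0.1,0],[0,0,0]]]' | grep -E "force|pos"; done; python3 - <<'E'
from h import *; from workcell import *
s=get_state();show(s)
x,y,w,h=(315,170,72,57)
c=capture("side");im=c["img"][y:y+h,x:x+w,::-1]
cv2.imwrite(f"pics/side8z.png",cv2.resize(im,None,fx=10,fy=10,interpolation=cv2.INTER_CUBIC))
E
```

```text
eef_pos: [0.615, -0.0947, 0.0973]
ft_force: [-0.2, 0.4, 0.5]
eef_pos: [0.6153, -0.0957, 0.0973]
ft_force: [-0.0, 0.8, 0.2]
t 11.08 local [ 36.5 -49.8] z 0.0973 F local [0.2 0.7 0.2] gap -0.001
```

View pics/side8z.png

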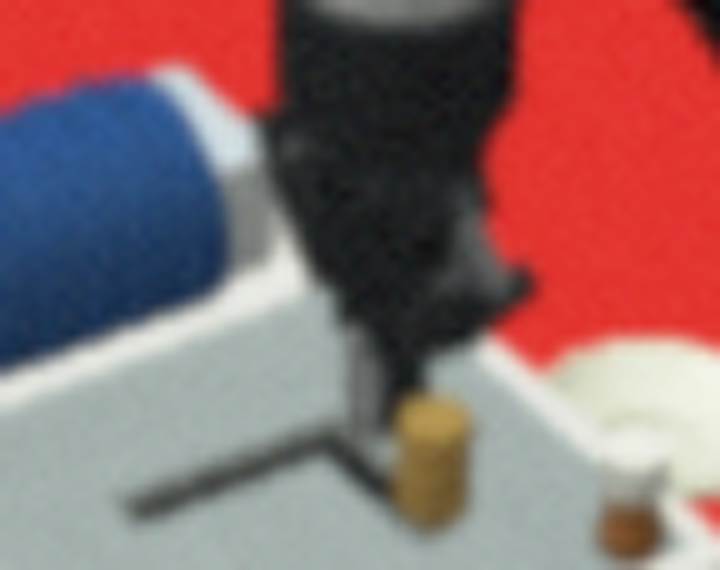

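```bash
for i in 1 2; do python3 -m jog '[[0,[0,-0.05,0],[0,0,0]],[0,[0,-0.05,0],[0,0,0]]]' | grep -E "force|pos"; done; python3 - <<'E'
from h import *; from workcell import *
s=get_state();show(s)
E
```

```text
eef_pos: [0.6154, -0.096, 0.0973]
ft_force: [-0.6, -0.2, 0.9]
eef_pos: [0.6155, -0.0965, 0.0973]
ft_force: [0.9, 1.1, 0.2]
t 11.47 local [ 36.5 -50.7] z 0.0973 F local [1.2 0.8 0.2] gap 0.001
```

```bash
for i in 1 2; do python3 -m jog '[[0,[0,-0.05,0],[0,0,0]],[0,[0,-0.05,0],[0,0,0]]]' | grep -E "force|pos"; done; python3 - <<'E'
from h import *; from workcell import *
s=get_state();show(s)
E
```

```text
eef_pos: [0.6156, -0.097, 0.0973]
ft_force: [0.7, 0.3, 0.4]
eef_pos: [0.6158, -0.0973, 0.0974]
ft_force: [0.3, 0.9, 1.0]
t 11.8 local [ 36.6 -51.6] z 0.0974 F local [0.5 0.8 1. ] gap -0.002
```

```bash
for i in 1 2; do python3 -m jog '[[0,[0,-0.05,0],[0,0,0]],[0,[0,-0.05,0],[0,0,0]]]' | grep -E "force|pos"; done; python3 - <<'E'
from h import *; from workcell import *
s=get_state();show(s)
E
```

```text
eef_pos: [0.6159, -0.0977, 0.0974]
ft_force: [-1.8, 2.2, 1.1]
eef_pos: [0.6161, -0.098, 0.0975]
ft_force: [-1.8, 5.0, 3.3]
t 12.13 local [ 36.6 -52.3] z 0.0975 F local [-0.4  5.3  3.3] gap -0.001
```

The end wall is felt (5.3 N). I back off to the left, rise, and retreat to look.

```bash
python3 -m jog '[[0,[0,0.5,0],[0,0,0]],[0,[0,1.5,0],[0,0,0]],[0,[0,2.5,0],[0,0,0]],[0,[0,2.5,-3],[0,0,0]],[0,[0,2.5,-7],[0,0,0]],[0,[0,2.5,-11],[0,0,0]],[0,[0,2.5,-14],[0,0,0]],[0,[4,2.5,-14],[0,0,0]],[0,[8,2.5,-14],[0,0,0]],[0,[12,2.5,-14],[0,0,0]],[0,[16,2.5,-14],[0,0,0]],[0,[18,2.5,-14],[0,0,0]],[0,[18,2.5,-14],[0,0,0]],[0,[18,2.5,-14],[0,0,0]]]'; python3 - <<'E'
from h import *; from workcell import *
s=get_state();show(s)
for n,(x,y,w,h) in dict(top=(255,120,165,120),side=(270,140,145,115)).items():
    c=capture(n);pickle.dump(c,open(n+"9.pkl","wb"));im=c["img"][y:y+h,x:x+w,::-1]
    cv2.imwrite(f"pics/{n}9z.png",cv2.resize(im,None,fx=4.8,fy=4.8,interpolation=cv2.INTER_CUBIC))
    h=cv2.cvtColor(c["img"],cv2.COLOR_RGB2HSV); m=((h[:,:,0]>12)&(h[:,:,0]<32)&(h[:,:,1]>80)&(h[:,:,2]>(150 if n=="top" else 70))).astype(np.uint8)
    m[:165]=0;m[235:]=0;m[:,:335]=0;m[:,372:]=0
    k,l,st,ce=cv2.connectedComponentsWithStats(m);i=1+np.argmax(st[1:,4]);print(n,st[i],ce[i],w2l(onz(c,*ce[i],.108 if n=="top" else .0895)))
E
```

```text
clock: 13.3
eef_pos: [0.4352, -0.1217, 0.2373]
eef_rot: [0.0, -0.133, 0.991, -0.0]
ft_force: [0.8, 0.3, 0.9]
finger_gap: 0.001
t 13.3 local [-144.   -27.2] z 0.2373 F local [0.9 0.  0.9] gap 0.001
top [361 172   7  10  49] [363.81632653 175.95918367] [ 33.95762276 -75.28780723]
side [354 210   8  13  82] [357.87804878 215.86585366] [ 38.04606088 -75.94543406]
```

View pics/top9z.png

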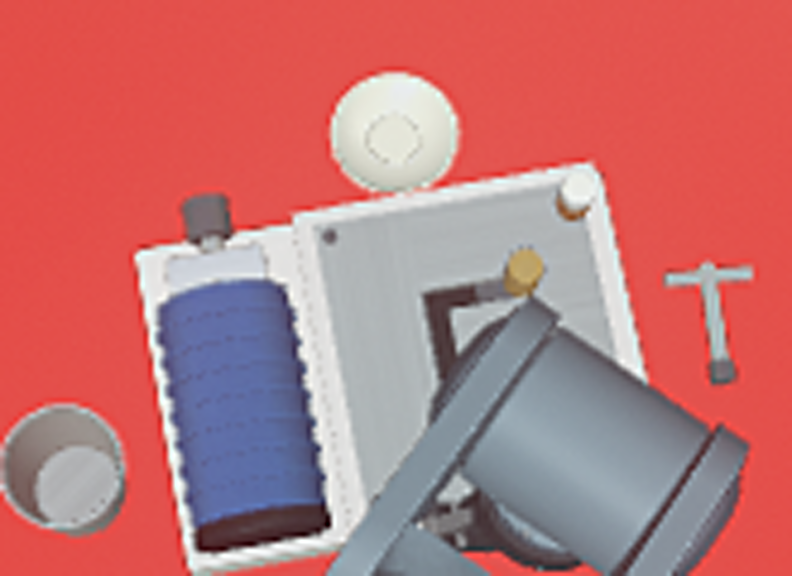

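View pics/side9z.png

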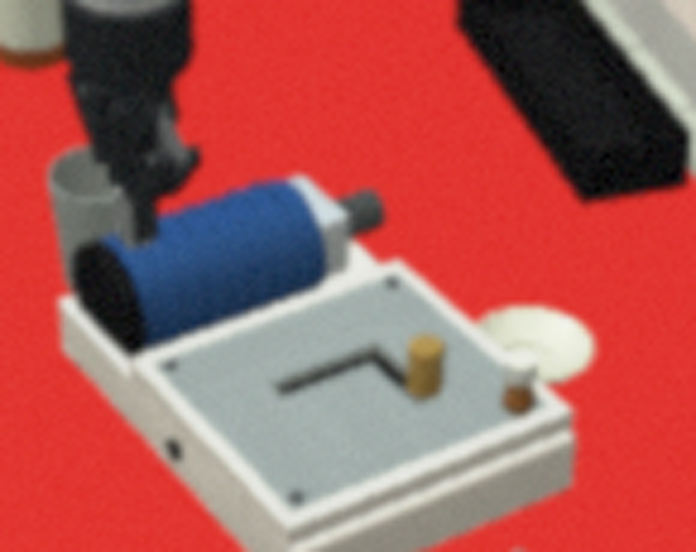

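The knob stands at the end of the short leg: top crop (524,270), side crop (425,367), both measuring y ≈ −75 to −76 mm against a target of −75. The vial, dish, beaker and key stand where they did, and the arm is clear.

```bash
python3 -c "
from workcell import *
print(job_done())"
```

```text
the job is handed in; nothing more can be done
None
```

The selector knob is at the end of the short leg, and I handed the job in at about 13.4 s of the 43 s allowed. I pushed it with the shut fingertips, first along the long leg until the far wall of the corner stopped it (about 7 N). Then I lifted the tool over to the knob's left side and pushed right until the end wall stopped it (about 5 N).

- **Knob position:** the target is (35, −75) mm in the gearbox's frame. The top camera gave (34.0, −75.3) mm and the side camera (38.0, −75.9) mm. They disagree by about 4 mm in x, but agree on the end position.
- **Contact estimate:** the tool position at the last contact put the knob nearer y = −79 mm. That is 2 mm past the end of its play, so I put it down to calibration and finger-width error of a few millimetres.
- **Everything else:** in the last pictures the vial, dish, beaker and chuck key looked unmoved by eye. I did not check the bottle, glass beaker and jar again; the arm passed near the bottle but well above it, and did not go near the other two. The arm was clear of everything and the wrist force was at noise level.

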